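Clamp a balancer cone: three clicks of the lever, and hold

TASK

Set the orange-banded centring cone, wide end down, over the upright spindle of the red clamping stand without dropping it, and let it go fully seated. Then swing the stand's lever from rest, anticlockwise seen from above, to its third click and no further; it springs back when let go, so finish while still holding it steady there with the fingers. Leave the other cones and the things around where they are.

Things in the scene. Friction and masses are not known exactly. Their poses are not given: they have to be found in the camera images.
- cone_center (a point): Centre (half-way up) of the orange-banded aluminium centring cone, 0.3 to 0.5 kg, standing wide end down. 75 mm tall: base rim 90 mm across, 6 mm high, tapering up to 40 mm height, above that a straight round neck 44 mm across (40 to 75 mm height), orange collar near the rim. Open right through, bore 36 mm in the neck. z points up out of the neck.
- spindle_seat (a point): Point on the spindle's axis at the top face of its round steel seat (100 mm across, 40 mm above the table). The spindle, 32 mm across with a tapered nose (18 mm at the tip), rises 60 mm above this point. The seated cone's base rests on this face, so its centre is then 37.5 mm above this point.
- stand: Fixed red clamping stand, base plate 150 x 360 x 20 mm. Origin under it on the table, z up; the spindle is at x 0, y +100 mm and the lever's pivot at x 0, y -80 mm in its frame. Its heading varies.
- pivot (a point): Point on the upright axis about which the lever swings, 50 mm above the table, 180 mm from the spindle. Under the lever lies a fixed notch plate: five notches 0.22 rad (24 mm at the grip) apart, the first at a lever angle that differs each time, 0.31 to 0.66 rad. The n-th click is the n-th drop of the lever's roller into a notch.
- grip_center (a point): Centre (half-way up) of the lever's upright black grip, a round sleeve 24 mm across and 62 mm tall that spins freely on its own axis; foot 63 mm, top 125 mm above the table. It stands 110 mm from the pivot axis on the red lever arm (22 mm wide, top 61 mm above the table). At rest it lies, seen from the pivot, 165 deg anticlockwise of the stand's x axis.
- lever (a joint): Lever angle, rad: 0 at rest, growing anticlockwise seen from above, at most 1.75; a spring returns it. Push at the grip: 3.5 N at rest, 4.5 N spring near click 3; a bump adds up to 2.5 N as its climb begins (the first such rise is no click), fading to none on its crest; then the push falls to 1 to 2 N, and jumps up again as the notch is reached: that is a click.
- quadrant: Fixed round steel notch plate, 106 mm across, under the lever, with a yellow tick at each of its five notches. Origin on the pivot axis 30 mm above the table, z up. Its x axis points the way the lever lies on its third click (the middle notch); it is turned to a different angle each time.
- cone_blue_center (a point): Centre, half-way up, of a blue-banded cone, 100 mm wide, 70 mm tall. A bystander.
- cone_green_center (a point): Centre, half-way up, of a green-banded cone, 80 mm wide, 80 mm tall. A bystander.
- stem_jar: Whitish clear-plastic jar, 64 mm wide, 90 mm tall, black cap; origin under its base. A bystander.
- soap_bottle: Yellow bottle, 66 mm wide, 190 mm tall, red cap; origin under its base. A bystander.
- mallet: Rubber mallet with wooden handle, 260 mm long, lying along its x axis. A bystander.
- spanner: Steel spanner, 180 mm long, lying along its x axis. A bystander.
Not all that is in view belongs to the job. Leave any pink, purple or turquoise look-alike of the part that bears cone_center alone.

How it is judged (in metres and radians):
On the way:
1. the orange cone is seated on the spindle and let go, the lever still at rest (horizontal distance between cone_center and spindle_seat below 0.004 m and z of cone_center in the frame of stand below 0.081 m and angle between cone_center's own z axis and vertical below 0.08 rad and contact force between the fingers and cone below 0.2 N and linear speed of cone below 0.03 m/s and value of joint lever below 0.08 rad), for 0.2 s.
At the end, for the whole second after the job is handed in: The orange cone sits on the spindle's seat (within 4 mm of the axis and of full depth, upright within 0.08 rad), not touched by the fingers; the lever is held still by the fingers on its third click (grip within 11.5 mm of the third notch's middle, clicks being 24 mm apart) (horizontal distance between cone_center and spindle_seat below 0.004 m and z of cone_center in the frame of stand below 0.081 m and angle between cone_center's own z axis and vertical below 0.08 rad and contact force between each of the fingers, lever and cone below 0.2 N and x of grip_center in the frame of quadrant above 0.05 m and y of grip_center in the frame of quadrant between -0.0115 and 0.0115 m and contact force between the fingers and lever above 0.4 N and velocity of joint lever between -0.1 and 0.1 rad/s); the arm keeps its last pose, push and grip.
It fails at once if the lever is swung on past the third click towards the fourth (grip more than 18 mm beyond the third notch) (x of grip_center in the frame of quadrant above 0.05 m and y of grip_center in the frame of quadrant above 0.018 m).
It fails at once if the cone is dropped onto the spindle (falling faster than 0.7 m/s there) (horizontal distance between cone_center and spindle_seat below 0.02 m and height (world z) of cone_center below 0.12 m and linear speed of cone above 0.7 m/s).
It fails at once if another cone, the jar, the bottle, the mallet or the spanner is moved more than 30 mm (distance of any of cone_blue_center, cone_green_center, stem_jar, soap_bottle, mallet, spanner from where it was at the start of the episode above 0.03 m).
It also fails if it takes over 70 s, if anything falls off the work surface, if the arm or the gripper's body presses on something with over 40 N, if the wrist force passes 120 N, or if a joint passes its speed limit or range.

ROBOT

A 6-joint arm with a two-finger parallel gripper is mounted at the origin on the work surface. World frame = base frame: x ahead of the robot, y to its left, z up, the work surface at z = 0. Lengths are in m, angles in degrees, forces in N, time in s.
With the tool pointing down it reaches from about 0.3 to 0.75 m from the base axis. Payload 8.5 kg.
Tool frame: the origin (TCP) lies at the very end of the fingers, on their centre line; the grasp point (between the pads) lies 19 mm behind it (env.grip_point_offset is the distance from the TCP to the grasp point, in m); z points along the fingers, y is the direction in which the jaws open and shut (so a half turn about z gives the same grasp; the last joint's range is limited). The gripper opens to 85 mm and grips with 20 to 120 N. Pads are 22 mm wide; open, the fingers measure 114 mm over their backs; the gripper's body (76 mm by 85 mm) begins 54 mm behind the grasp point. The pads swing forward as they close: fully open they stand 13 mm farther back than shut.
Start: joints at [-79.601, 21.807, 74.336, -0, 83.858, -12.336], TCP at [0.213, -0.507, 0.231] pointing down, gripper open.
Joint ranges: [-178.18, 178.18], [-50.72, 133.34], [12.68, 142.11], [-81.47, 261.47], [9.98, 163.14], [-165.26, 165.26]. Speed limits (degrees/s): [136.94, 136.94, 180, 180, 180, 180].

INTERFACE

Orientations are given as a 3x3 rotation matrix whose columns are the frame's x, y, z axes.
In Python, from rig import env gives the robot as it stands.
- The arm moves only by the tool move_arm, never from a script. Its argument "moves" is a list of rows, each a list of 4 numbers: the shift along the tool's x, y, z in mm, then the turn about the tool's z in rad. In form: [[tx, ty, tz, spin], ...]. A call has 1 to 20 rows; each row is the pose to reach, as a shift and turn from the pose commanded when the call began, along the tool's axes at that moment; what a row does not reach only later rows make up. A row lasts 1/10 s, in which the tool goes at most 50 mm and 8.59 degrees, less where a joint would pass 70% of its speed; a pose out of reach is approached as far as the arm can. A call with a gripper value outside its range is refused whole. "grip" is the closure, from 0 (fully open) to 1 (shut), set as the call begins (left out, the last holds). The fingers move at their own pace and stop on an object; "grip_force" is the grip in N (left out, the last holds). Time passes only in rows, so rows that repeat a pose let the fingers close. It gives the time, the measured TCP pose, the force and the opening at its end, in the units of the state.
- env.observe(): the state, without advancing time (a new reading comes with each control period).
- env.get_image(name): name is "side" or "top"; returns the picture (480x640x3 uint8, red, green, blue); there is no depth.
- env.get_calibration(name): a dict with "fovy" (degrees; the focal length in pixels is half the picture's height over the tangent of half this angle, whatever the lens; pixels are square), "cx", "cy" (the principal point, pixels), "extrinsics" (4x4, takes a point from world to camera coordinates). Camera axes: x right, y up, looking along -z (the intrinsics and any distortion apply to the point x, -y, -z); pixel columns grow to the right and rows downward; lengths in m; the calibration is good to about 2 mm. A picture is of the moment at which its call begins. get_calibration takes no time and is no camera call.
- env.close_job(): hands the job in, once; it reports no verdict.
Trained networks look in the newest picture that a camera, given by its name, has taken for a name from the list of things; names that differ only in an ending like _2 or _b are one class to them, and where a whole thing is asked for, a point or a joint stands for the part that bears it (a point fixed in the world has none). Each returns a list of dicts, best first, with "conf" (0 to 1); they miss things now and then, are a little off and sometimes report something else, mostly with a low value. They report only what shows in the picture. A call takes as long as a camera call. They do not tell look-alikes from the thing itself.
- env.silhouettes(camera, name): "region" (480x640 bool, what is visible of it) and "point" ([row, column] in pixels, amid what is visible of it).
- env.tip_of(camera, name): "point" ([row, column] in pixels: a listed point, or the origin of a listed thing).
The state is a dict: "time_s": time; "q": joint angles; "qvel": joint speeds; "joint_efforts": joint torques, N m; "position": TCP position; "tool_rot": TCP orientation; "ft_force": force on the tool from outside, world axes, zero at the start; "wrist_torque": the same for the moment, N m; "grip_width": finger opening in m.
Only numpy, scipy, OpenCV 4.12 (cv2) and the standard library are available. Lean on these libraries where they do the work, as an engineer would, in place of code of your own. Each camera call takes 0.05 s, during which the arm holds its last target.

## Working session

There is one attempt and no reset: what is moved stays moved. The work goes in short steps, Python scripts to look and compute and a tool call to move; the robot and the scene stay as the last step left them, time stands still between calls to the robot, and variables do not carry over. Pictures are saved under pics/ and viewed, and the job is handed in when it is done.

Besides the shell and the picture viewer there is one more tool, called after "Emit:" as name(argument=value, ...) on one line, values as JSON. move_arm: Moves the arm, as the interface text tells. Its arguments: {"type":"object","properties":{"moves":{"type":"array"},"grip":{"type":"number"},"grip_force":{"type":"number"}},"required":["moves"]}

```bash
ls; mkdir -p pics; python3 - <<'E'
from rig import env
import cv2
print(env.observe())
for n in("side","top"):
    im=env.get_image(n); cv2.imwrite(f"pics/{n}0.png",im[:,:,::-1]); c=env.get_calibration(n); print(n,c)
E
```

```text
pics
{'time_s': 0.0, 'q': array([-7.95998923e+01,  2.18418338e+01,  7.43875858e+01,  2.27349988e-03,
        8.38557497e+01, -1.23344242e+01]), 'qvel': array([-0.07847997,  0.00369488, -0.02358571,  0.00315431,  0.10365262,
        0.02912677]), 'joint_efforts': array([-2.35459906e-03, -4.48464310e+01, -2.31276137e+01, -4.10436260e-04,
        4.81230862e-03, -2.49105091e-05]), 'position': array([ 0.21251849, -0.50695983,  0.23068719]), 'tool_rot': array([[ 9.22307032e-01,  3.86457872e-01, -2.29537450e-04],
       [ 3.86457776e-01, -9.22305930e-01,  1.46918385e-03],
       [ 3.56073911e-04, -1.44374513e-03, -9.99998894e-01]]), 'ft_force': array([0.10475507, 0.0377718 , 0.90168365]), 'wrist_torque': array([-0.04375097, -0.04916789,  0.02440271]), 'grip_width': 0.08507786634514328}
side {'fovy': 45.03186229771315, 'cx': 320.1827831892166, 'cy': 238.15926348841475, 'extrinsics': array([[-0.93424696, -0.35655216,  0.00729211,  0.49553026],
       [ 0.26078291, -0.66907684,  0.69593711, -0.19542865],
       [-0.24325889,  0.65207879,  0.71806571, -1.22057766],
       [ 0.        ,  0.        ,  0.        ,  1.        ]])}
top {'fovy': 56.674834384911165, 'cx': 320.3001053702826, 'cy': 237.20509109352128, 'extrinsics': array([[-0.01117805, -0.99982135, -0.01524222,  0.00889016],
       [ 0.99348359, -0.01283369,  0.11325041, -0.52220352],
       [-0.11342579, -0.01387698,  0.99344956, -1.19949928],
       [ 0.        ,  0.        ,  0.        ,  1.        ]])}
```

View pics/side0.png

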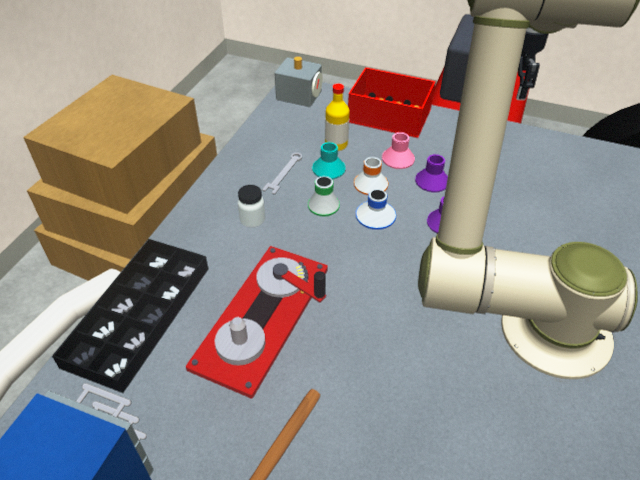

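View pics/top0.png

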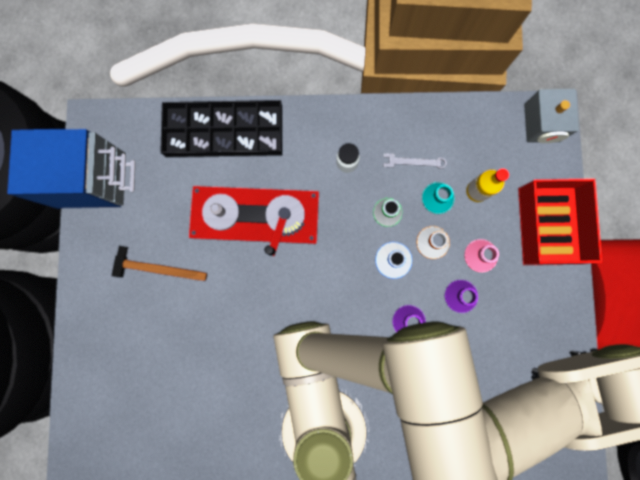

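The orange-necked cone is at side (371,173) and top (433,241). The pink, turquoise and purple ones are look-alikes, and the blue and green ones are bystanders. Next I'll measure.

```bash
cat > h.py <<'E'
import numpy as np, cv2
from rig import env
def ray(cam,rc):
    c=env.get_calibration(cam); f=240/np.tan(np.radians(c["fovy"]/2)); E=np.array(c["extrinsics"]); R,t=E[:3,:3],E[:3,3]
    d=np.array([(rc[1]-c["cx"])/f,-(rc[0]-c["cy"])/f,-1.]); d=R.T@d
    return -R.T@t, d/np.linalg.norm(d)
def plane(cam,rc,z):
    o,d=ray(cam,rc); return o+d*(z-o[2])/d[2]
def tri(a,b,ca="side",cb="top"):
    o1,d1=ray(ca,a);o2,d2=ray(cb,b)
    s=np.linalg.lstsq(np.stack([d1,-d2],1),o2-o1,rcond=None)[0]
    p,q=o1+s[0]*d1,o2+s[1]*d2
    return (p+q)/2,np.linalg.norm(p-q)
def proj(cam,P):
    c=env.get_calibration(cam); f=240/np.tan(np.radians(c["fovy"]/2)); E=np.array(c["extrinsics"])
    p=E[:3,:3]@np.asarray(P,float)+E[:3,3]; return np.array([c["cy"]-f*p[1]/-p[2], c["cx"]+f*p[0]/-p[2]])
E
python3 - <<'E'
from h import *
np.set_printoptions(precision=4,suppress=True)
for n in ["cone_center","spindle_seat","pivot","grip_center","stand","quadrant","cone_blue_center","cone_green_center","stem_jar","soap_bottle","mallet","spanner"]:
    a=env.tip_of("side",n); b=env.tip_of("top",n)
    print(n,[(np.round(x["point"],1),round(x["conf"],2)) for x in a][:4],[(np.round(x["point"],1),round(x["conf"],2)) for x in b][:4])
    if n!="cone_center" and a and b: print("   ",*tri(a[0]["point"],b[0]["point"]))
    if n=="cone_center":
        for x in a:
            for y in b:
                p,e=tri(x["point"],y["point"])
                if e<.008: print("   ",p,e,np.round(x["point"]),np.round(y["point"]))
for cam,(r,c) in (("side",(173,371)),("top",(241,433))):
    im=cv2.imread(f"pics/{cam}0.png")[r-45:r+45,c-60:c+60]; cv2.imwrite(f"pics/crop_{cam}.png",cv2.resize(im,None,fx=5,fy=5))
E
```

```text
cone_center [(array([170.5, 434.9]), 0.88), (array([148.6, 401.1]), 0.75), (array([213.4, 446.3]), 0.7), (array([159.9, 329.5]), 0.64)] [(array([242.7, 434.7]), 0.91), (array([294.3, 463. ]), 0.89), (array([194.3, 439.3]), 0.87), (array([253.3, 485.5]), 0.8)]
    [ 0.2882 -0.2328  0.036 ] 0.0018745618446560882 [213. 446.] [323. 409.]
    [ 0.6337 -0.3299  0.0317] 0.007935495890481599 [160. 330.] [194. 439.]
    [ 0.5025 -0.3038  0.0597] 0.0050453995880571575 [168. 371.] [243. 435.]
spindle_seat [(array([333.1, 237.6]), 0.65)] [(array([210.8, 220.4]), 0.96)]
    [0.5986 0.2762 0.0505] 0.0045077853564007
pivot [(array([271.3, 279.3]), 0.82), (array([219.3, 251.3]), 0.66)] [(array([214.1, 285.3]), 0.75)]
    [0.5868 0.0979 0.0505] 0.004141266585154427
grip_center [(array([282.5, 316.7]), 0.72)] [(array([250.6, 269.1]), 0.56)]
    [0.4838 0.1358 0.0997] 0.005882423280717943
stand [(array([311.5, 265.3]), 0.57)] [(array([215.5, 255.9]), 0.79), (array([162.1, 414.5]), 0.56), (array([250.9, 270. ]), 0.48)]
    [0.587  0.1836 0.013 ] 0.0024314171514094696
quadrant [(array([277.7, 281.2]), 0.
[... 395 characters left out ...]
rray([209.4, 389. ]), 0.69)]
    [ 0.5891 -0.1883  0.0426] 0.012335503451803181
stem_jar [(array([220. , 251.6]), 0.89)] [(array([161. , 346.3]), 0.86)]
    [ 0.7453 -0.0751 -0.0044] 0.003624043619729183
soap_bottle [(array([144.3, 337. ]), 0.62)] [(array([191.8, 472.2]), 0.9), (array([213.7, 284.9]), 0.49), (array([247.1, 269.9]), 0.21)]
    [ 0.645  -0.4272  0.0128] 0.0050254928762024885
mallet [(array([454.3, 278.6]), 0.65), (array([336.4, 238.3]), 0.56)] [(array([270.2, 162.4]), 0.58)]
    [ 0.4379  0.4514 -0.0053] 0.00021133769398618544
spanner [(array([169.6, 285.6]), 0.59)] [(array([160.5, 411.3]), 0.64), (array([211.7, 283.7]), 0.59)]
    [ 0.7327 -0.2574  0.0241] 0.00928079291290272
```

View pics/crop_side.png

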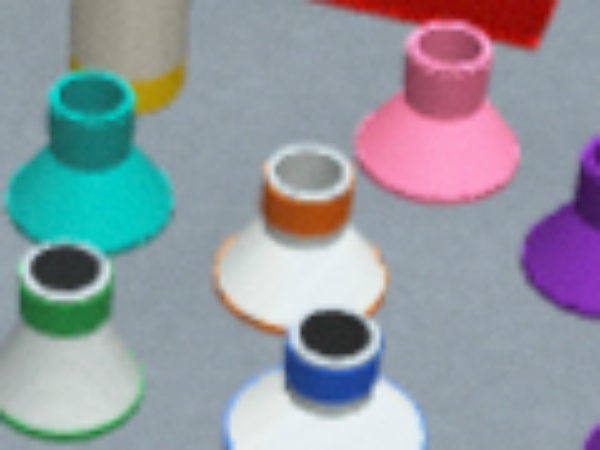

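View pics/crop_top.png

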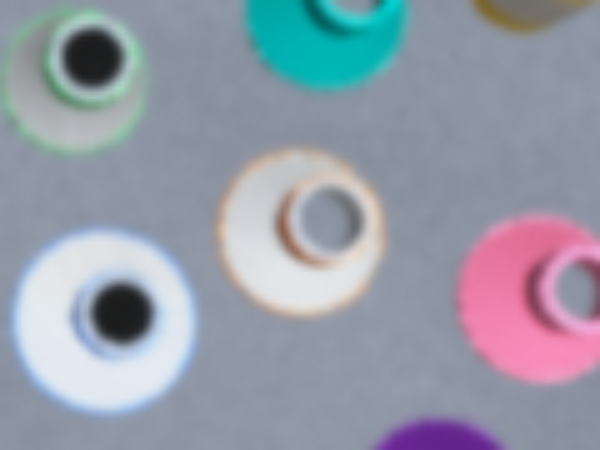

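Both crops confirm it: the cone with the white body and orange collar and rim, at side (371,173) and top (433,241). It has no pink, purple or turquoise body and stands apart from them. Now I'll refine the poses by fitting outlines in an enlarged picture.

```bash
python3 - <<'E'
from h import *
for cam,(r,c) in (("side",(315,262)),("top",(217,255))):
    h,w=(75,85) if cam=="side" else (45,75)
    im=cv2.imread(f"pics/{cam}0.png")[r-h:r+h,c-w:c+w]; s=4 if cam=="side" else 5
    cv2.imwrite(f"pics/st_{cam}.png",cv2.resize(im,None,fx=s,fy=s,interpolation=cv2.INTER_CUBIC)); print(cam,c-w,r-h,s)
E
```

```text
side 177 240 4
top 180 172 5
```

View pics/st_side.png

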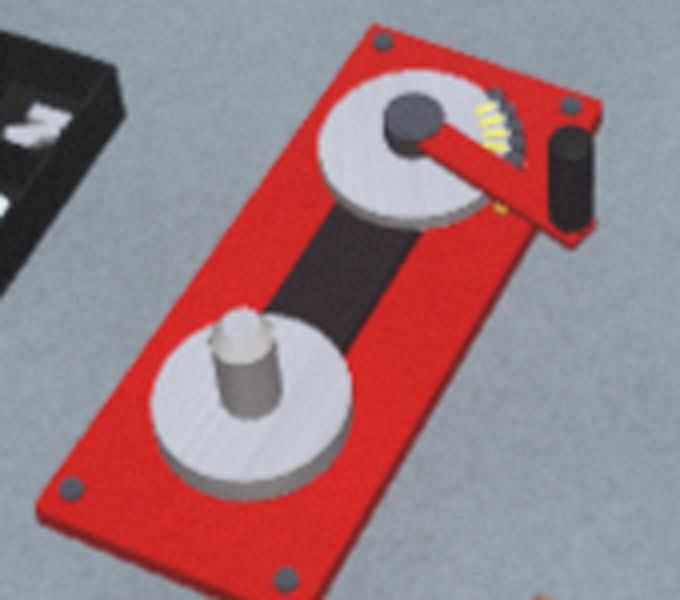

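View pics/st_top.png

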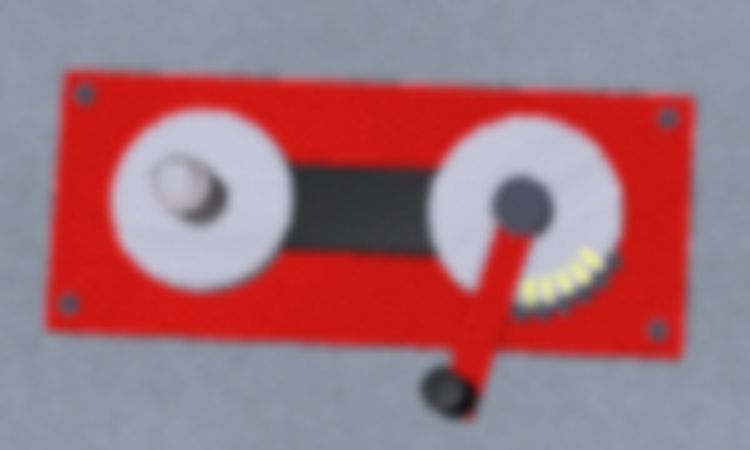

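```bash
cat >> h.py <<'E'
def rectify(cam,im,z,x0,x1,y0,y1,mm=1.0):
    # rows: x descending, cols: y descending (as the top view)
    W=int((y1-y0)*1000/mm);H=int((x1-x0)*1000/mm)
    P=[(x1,y1),(x1,y0),(x0,y0),(x0,y1)]
    src=np.float32([proj(cam,[a,b,z])[::-1] for a,b in P]); dst=np.float32([[0,0],[W,0],[W,H],[0,H]])
    return cv2.warpPerspective(im,cv2.getPerspectiveTransform(src,dst),(W,H),flags=cv2.INTER_CUBIC)
E
python3 - <<'E'
from h import *
for z,name,b in ((.040,"seat",(.53,.67,.20,.35)),(.035,"quad",(.50,.65,.03,.17)),(.02,"plate",(.48,.70,-.02,.38)),(0.0,"conebase",(.43,.57,-.37,-.24)),(0.075,"conetop",(.45,.55,-.36,-.26))):
    mm=.5 if name!="plate" else 1
    o=[]
    for cam in("top","side"):
        im=cv2.imread(f"pics/{cam}0.png"); o.append(rectify(cam,im,z,*b,mm=mm))
    cv2.imwrite(f"pics/r_{name}.png",np.hstack(o) if name!="plate" else np.vstack(o)); 
    for cam,I in zip(("top","side"),o):
        hsv=cv2.cvtColor(I,cv2.COLOR_BGR2HSV)
        if name in("seat","quad"):
            red=((hsv[...,1]>130)&((hsv[...,0]<12)|(hsv[...,0]>170)))
            m=((hsv[...,1]<90)&(hsv[...,2]>100)).astype(np.uint8)
            n,l,s,c=cv2.connectedComponentsWithStats(m)
            h,w=m.shape; k=1+np.argmax(s[1:,4]); ct=max(cv2.findContours((l==k).astype(np.uint8),cv2.RETR_EXTERNAL,cv2.CHAIN_APPROX_NONE)[0],key=len)
            e=cv2.fitEllipse(cv2.convexHull(ct)); print(name,cam,"ctr",b[1]-e[0][1]*mm/1e3,b[3]-e[0][0]*mm/1e3,"axes",np.array(e[1])*mm)
        if name=="plate":
            red=((hsv[...,1]>130)&((hsv[...,0]<12)|(hsv[...,0]>170))).astype(np.uint8)
            ct=max(cv2.findContours(red,cv2.RETR_EXTERNAL,cv2.CHAIN_APPROX_NONE)[0],key=len)
            r=cv2.minAreaRect(ct); print(name,cam,b[1]-r[0][1]/1e3,b[3]-r[0][0]/1e3,r[1],r[2])
E
```

```text
seat top ctr 0.5961184234619141 0.27869181823730466 axes [ 99.87532043 101.99620056]
seat side ctr 0.593659164428711 0.28384875488281247 axes [ 99.55749512 113.33420563]
quad top ctr 0.5859809799194337 0.10083406829833985 axes [108.24031067 112.35696411]
quad side ctr 0.5850945053100586 0.09669725799560548 axes [111.57359314 115.61071014]
plate top 0.5790519866943359 0.18990087890625001 (357.9432067871094, 173.2503662109375) 3.301865816116333
plate side 0.576016487121582 0.19543019104003906 (363.80328369140625, 177.40960693359375) 3.412679672241211
```

```bash
cd pics; python3 -c "
import cv2,numpy as np
a=cv2.imread('r_seat.png');b=cv2.imread('r_quad.png');c=cv2.imread('r_conebase.png');d=cv2.imread('r_conetop.png')
W=max(i.shape[1] for i in(a,b,c,d));p=lambda i:cv2.copyMakeBorder(i,0,0,0,W-i.shape[1],0)
cv2.imwrite('m1.png',np.vstack([p(a),p(b)]));cv2.imwrite('m2.png',np.vstack([p(c),p(d)]))"
```

```text
(no output)
```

View pics/m1.png

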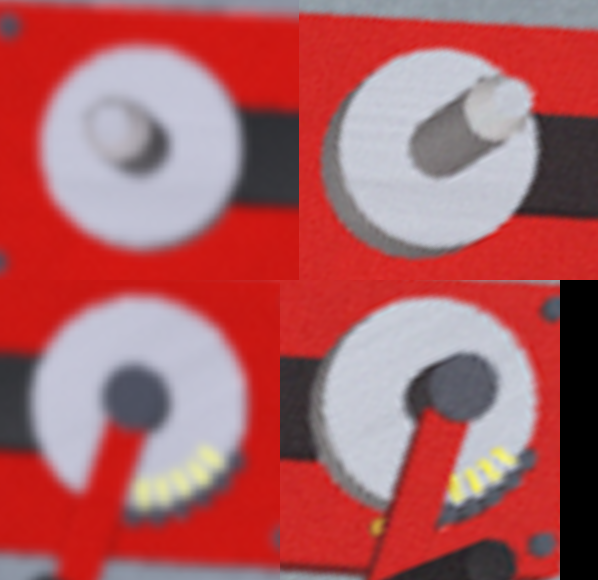

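View pics/m2.png

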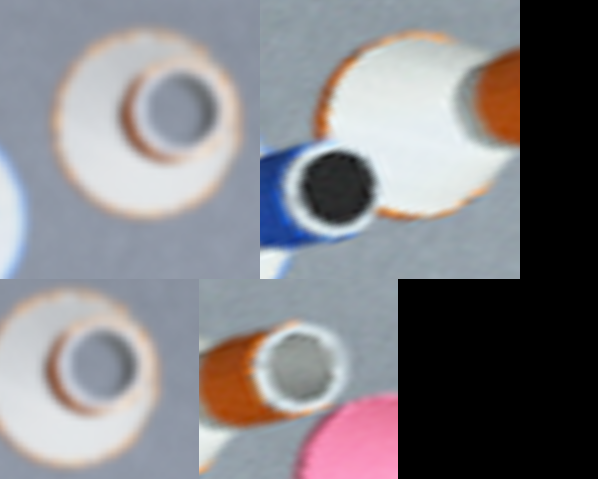

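View pics/r_plate.png

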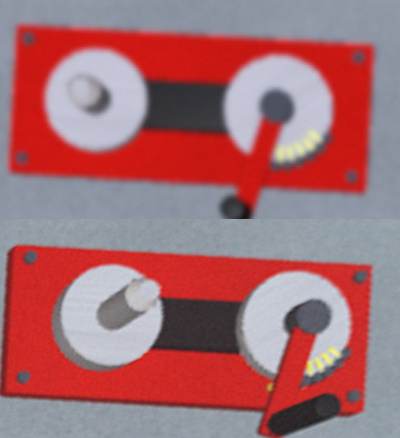

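Seat centre: the two views agree to 1 mm, at about (0.5965, 0.2795). The cone neck is at about (0.506, -0.311) at its top. Next, the notch ticks and the plate heading.

```bash
python3 - <<'E'
from h import *
b=(.50,.65,.03,.17);mm=.2
o=[]
for cam in("top","side"):
    I=rectify(cam,cv2.imread(f"pics/{cam}0.png"),.038,.515,.575,.035,.125,mm=.15); o.append(I)
cv2.imwrite("pics/ticks.png",np.vstack(o)[:600*2][:, :800]); print(np.vstack(o).shape)
# plate long edges: far edge (x high), z=.02
for cam in("top","side"):
    I=rectify(cam,cv2.imread(f"pics/{cam}0.png"),.02,.48,.70,-.02,.38,mm=.5)
    hsv=cv2.cvtColor(I,cv2.COLOR_BGR2HSV); red=((hsv[...,1]>130)&((hsv[...,0]<12)|(hsv[...,0]>170)))
    cols=np.arange(80,680,5); rows=np.array([np.argmax(red[:,c]) for c in cols]); 
    p=np.polyfit(cols,rows,1)
    r2=np.array([red.shape[0]-1-np.argmax(red[::-1,c]) for c in np.arange(80,380,5)]);p2=np.polyfit(np.arange(80,380,5),r2,1)
    print(cam,np.degrees(np.arctan(p[0])),np.degrees(np.arctan(p2[0])), "x at y=.18 top/bottom edges",.70-np.polyval(p,400)*.0005,.70-np.polyval(p2,400)*.0005)
    rr=np.arange(110,300,5); L=np.array([np.argmax(red[r]) for r in rr]); R=np.array([red.shape[1]-1-np.argmax(red[r,::-1]) for r in rr]);print("y ends at mid",.38-np.median(L)*.0005,.38-np.median(R)*.0005)
E
```

```text
(798, 600, 3)
top 3.258113229607855 3.2219745320295092 x at y=.18 top/bottom edges 0.6647012471930921 0.5164780263036028
y ends at mid 0.3675 0.010000000000000009
side 3.3465141494078936 3.241652487633928 x at y=.18 top/bottom edges 0.6633546652545315 0.5122483097156617
y ends at mid 0.37575000000000003 0.012249999999999983
```

View pics/ticks.png

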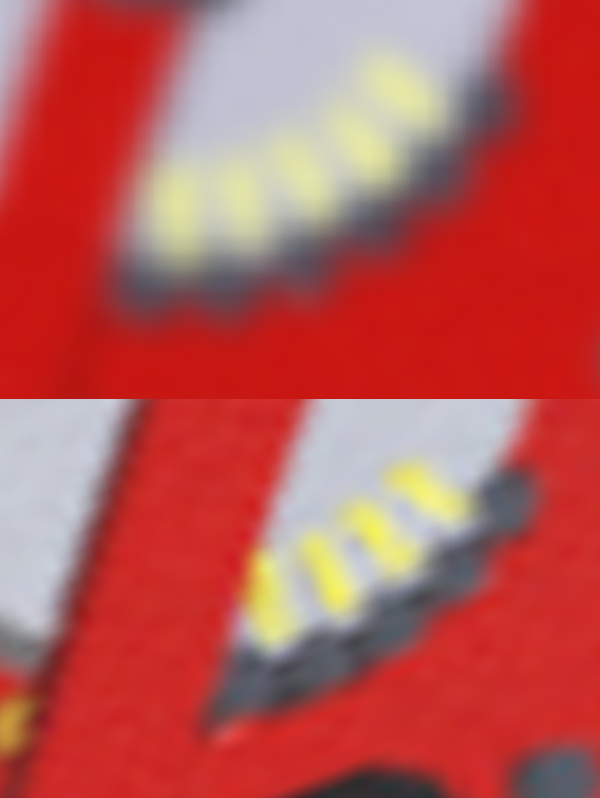

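Notch ticks in the top view give a third-notch bearing of about 208°, i.e. lever at about 0.82 rad, so click 1 is near 0.38. The current jaw direction (−67°) suits both the cone and the lever push, so no spin is needed. Moving over the cone.

Emit:
move_arm(moves=[[43,-8,0,0],[87,-17,0,0],[130,-25,0,0],[174,-33,0,0],[217,-42,10,0],[260,-50,30,0],[304,-58,60,0],[347,-66,90,0],[347,-66,100,0],[347,-66,100,0],[347,-66,100,0]], grip=0)

```text
time_s: 2.4
position: [0.5067, -0.3131, 0.132]
tool_rot: [[0.923, 0.386, 0.0], [0.386, -0.923, -0.001], [0.0, 0.001, -1.0]]
ft_force: [-0.1, -0.5, 0.5]
grip_width: 0.0853
```

Emit:
move_arm(moves=[[0,-1,25,0],[0,-1,50,0],[0,-1,70,0],[0,-1,80,0],[0,-1,85,0],[0,-1,85,0],[0,-1,85,0]])

```text
time_s: 3.1
position: [0.507, -0.312, 0.0475]
tool_rot: [[0.922, 0.386, 0.001], [0.386, -0.922, -0.001], [0.001, 0.002, -1.0]]
ft_force: [-0.6, 0.2, -0.1]
grip_width: 0.0856
```

Emit:
move_arm(moves=[[0,0,0,0],[0,0,0,0],[0,0,0,0],[0,0,0,0],[0,0,0,0],[0,0,0,0],[0,0,0,0],[0,0,0,0]], grip=1, grip_force=40)

```text
time_s: 3.9
position: [0.5069, -0.3115, 0.0469]
tool_rot: [[0.922, 0.386, 0.001], [0.386, -0.922, -0.001], [0.0, 0.001, -1.0]]
ft_force: [-0.8, 1.3, 6.0]
grip_width: 0.0424
```

```bash
python3 - <<'E'
from h import *
o=env.observe();print(o["position"],o["ft_force"],o["grip_width"],o["q"])
for n in("side","top"):
    im=env.get_image(n); cv2.imwrite(f"pics/{n}1.png",im[:,:,::-1])
a=cv2.imread("pics/side1.png")[90:250,290:490];b=cv2.imread("pics/top1.png")[160:320,340:540]
cv2.imwrite("pics/g1.png",cv2.resize(np.hstack([a,b]),None,fx=2,fy=2))
E
```

```text
[ 0.50694866 -0.31148925  0.04693478] [-0.81242399  1.34561124  5.96055205] 0.042374345428684665 [-4.29596821e+01  3.67993940e+01  8.12241446e+01  4.77443848e-03
  6.19167512e+01  2.43026710e+01]
```

View pics/g1.png

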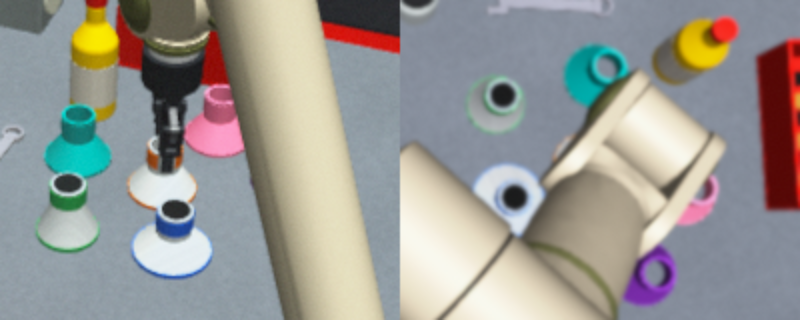

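Gripped: width 42 mm on the 44 mm neck. In the side crop the fingers sit on the orange collar. Lifting.

Emit:
move_arm(moves=[[0,0,-10,0],[0,0,-35,0],[0,0,-70,0],[0,0,-110,0],[0,0,-145,0],[0,0,-165,0],[0,0,-170,0],[0,0,-170,0]])

```text
time_s: 4.8
position: [0.5065, -0.3111, 0.216]
tool_rot: [[0.922, 0.386, -0.001], [0.386, -0.922, 0.0], [-0.0, -0.001, -1.0]]
ft_force: [-0.5, 0.1, -4.9]
grip_width: 0.0425
```

```bash
python3 - <<'E'
from h import *
o=env.observe();print(o["position"],o["ft_force"],o["grip_width"],o["q"])
im=env.get_image("side"); cv2.imwrite(f"pics/side2.png",im[:,:,::-1])
a=cv2.imread("pics/side2.png")[0:250,250:500]
cv2.imwrite("pics/g2.png",cv2.resize(a,None,fx=2,fy=2))
R=o["tool_rot"]
d=np.array([.5965,.2795,o["position"][2]])-o["position"]; print("tool delta mm",R.T@d*1000)
E
```

```text
[ 0.50646077 -0.31114323  0.21596266] [-0.52706802  0.11303827 -4.94754083] 0.04245903186573049 [-4.29651887e+01  2.69324647e+01  6.84553893e+01 -9.68132610e-04
  8.46522261e+01  2.43001591e+01]
tool delta mm [ 3.11306728e+02 -5.09955445e+02  2.27204490e-01]
```

View pics/g2.png

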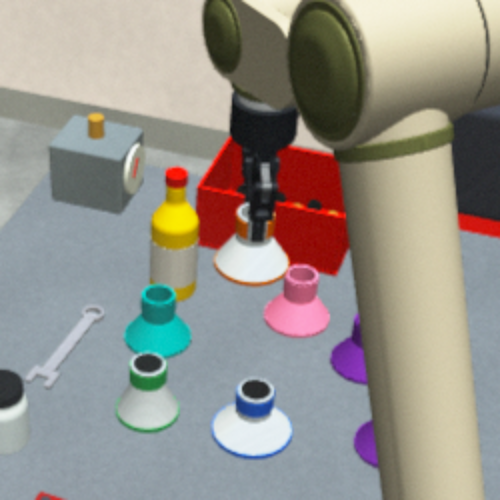

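The cone hangs upright in the fingers at crop (252,240), and the neighbours haven't moved. Carrying it over the spindle.

Emit:
move_arm(moves=[[10,-16,0,0],[30,-49,0,0],[54,-88,0,0],[78,-128,0,0],[102,-167,0,0],[126,-206,0,0],[150,-246,0,0],[174,-285,0,0],[198,-324,0,0],[222,-364,0,0],[246,-403,0,0],[270,-442,0,0],[292,-478,0,0],[305,-500,0,0],[311,-510,0,0],[311,-510,0,0],[311,-510,0,0],[311,-510,0,0],[311,-510,0,0]])

```text
time_s: 6.75
position: [0.5966, 0.278, 0.2165]
tool_rot: [[0.923, 0.385, -0.0], [0.385, -0.923, -0.0], [-0.0, 0.0, -1.0]]
ft_force: [-0.6, 0.2, -4.8]
grip_width: 0.0428
```

```bash
python3 - <<'E'
from h import *
o=env.observe();print(o["time_s"],o["position"],o["ft_force"],o["grip_width"],o["q"],o["tool_rot"])
for n in("side","top"):
    im=env.get_image(n); cv2.imwrite(f"pics/{n}3.png",im[:,:,::-1])
a=cv2.imread("pics/side3.png")[150:400,150:400];b=cv2.imread("pics/top3.png")[100:350,130:380]
cv2.imwrite("pics/g3.png",cv2.resize(np.hstack([a,b]),(800,400)))
E
```

```text
6.75 [0.59656153 0.27803031 0.216479  ] [-0.6359608   0.23191726 -4.8359825 ] 0.04275512944346699 [ 1.47068624e+01  3.35712394e+01  5.65320350e+01 -6.68410906e-03
  8.98999687e+01  8.20622981e+01] [[ 9.22910955e-01  3.85013466e-01 -2.51304223e-05]
 [ 3.85013460e-01 -9.22910949e-01 -1.27207131e-04]
 [-7.21696001e-05  1.07725304e-04 -9.99999992e-01]]
```

View pics/g3.png

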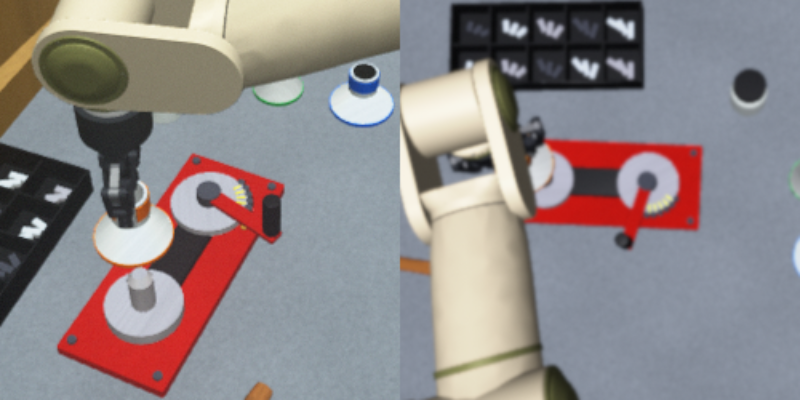

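```bash
python3 - <<'E'
from h import *
im=cv2.imread("pics/side3.png")
b=(.52,.68,.20,.36)
I=rectify("side",im,.170,*b,mm=.4); J=rectify("side",cv2.imread("pics/side0.png"),.0,.43,.57,-.39,-.23,mm=.4)
print(I.shape,J.shape)
# expected circle r=45 drawn at TCP / at estimated cone
c=lambda K,x,y,b: cv2.circle(K,(int((b[3]-y)/.0004),int((b[1]-x)/.0004)),int(45/.4),(0,255,0),1)
c(I,.5966,.278,b); c(J,.507,-.3115,(.43,.57,-.39,-.23))
K=np.zeros((400,800,3),np.uint8);K[:I.shape[0],:400]=I;K[:J.shape[0],400:]=J
cv2.imwrite("pics/r3.png",K)
E
```

```text
(400, 399, 3) (349, 400, 3)Traceback (most recent call last):
  File "<stdin>", line 9, in <module>
ValueError: could not broadcast input array from shape (400,399,3) into shape (400,400,3)
```

```bash
python3 - <<'E'
from h import *
im=cv2.imread("pics/side3.png")
b=(.52,.68,.20,.36)
I=rectify("side",im,.170,*b,mm=.4); J=rectify("side",cv2.imread("pics/side0.png"),.0,.43,.57,-.39,-.23,mm=.4)
c=lambda K,x,y,b: cv2.circle(K,(int((b[3]-y)/.0004),int((b[1]-x)/.0004)),int(45/.4),(0,255,0),1)
c(I,.5966,.278,b); c(J,.507,-.3115,(.43,.57,-.39,-.23))
cv2.imwrite("pics/r3.png",np.hstack([I[:340,:395],J[:340,:395]]))
E
```

```text
(no output)
```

View pics/r3.png

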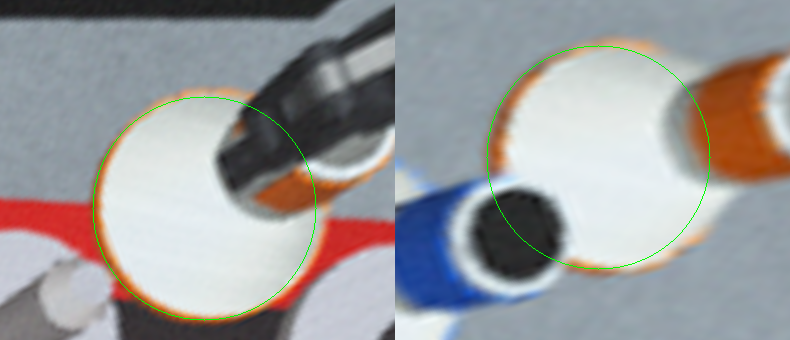

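The held cone's rim matches the circle centred on the TCP within about 1 mm. Correcting y by +2.5 mm and descending until just before the nose enters the neck.

Emit:
move_arm(moves=[[1,-2,10,0],[1,-2,35,0],[1,-2,60,0],[1,-2,80,0],[1,-2,92,0],[1,-2,97,0],[1,-2,97,0],[1,-2,97,0],[1,-2,97,0]])

```text
time_s: 7.75
position: [0.597, 0.2816, 0.1204]
tool_rot: [[0.922, 0.387, 0.002], [0.387, -0.922, 0.001], [0.002, 0.0, -1.0]]
ft_force: [0.3, 1.7, -4.1]
grip_width: 0.0424
```

Emit:
move_arm(moves=[[0,0,2,0],[0,0,4,0],[0,0,6,0],[0,0,8,0],[0,0,10,0],[0,0,12,0],[0,0,14,0],[0,0,16,0],[0,0,16,0],[0,0,16,0]])

```text
time_s: 8.75
position: [0.5966, 0.2815, 0.1033]
tool_rot: [[0.922, 0.386, -0.0], [0.386, -0.922, 0.0], [-0.0, -0.0, -1.0]]
ft_force: [-0.4, -0.4, -4.4]
grip_width: 0.0429
```

Emit:
move_arm(moves=[[0,0,2,0],[0,0,4,0],[0,0,6,0],[0,0,7,0],[0,0,8,0],[0,0,8,0],[0,0,8,0]])

```text
time_s: 9.45
position: [0.5966, 0.2814, 0.0954]
tool_rot: [[0.922, 0.386, 0.0], [0.386, -0.922, 0.0], [0.0, 0.0, -1.0]]
ft_force: [-0.4, -0.5, -5.3]
grip_width: 0.0427
```

Emit:
move_arm(moves=[[0,0,1,0],[0,0,2,0],[0,0,3,0],[0,0,4,0],[0,0,5,0],[0,0,6,0],[0,0,6,0],[0,0,6,0]])

```text
time_s: 10.25
position: [0.5966, 0.2814, 0.0893]
tool_rot: [[0.922, 0.386, -0.0], [0.386, -0.922, -0.0], [-0.0, 0.0, -1.0]]
ft_force: [-0.3, -0.9, -3.4]
grip_width: 0.0422
```

Emit:
move_arm(moves=[[0,0,1,0],[0,0,2,0],[0,0,2.5,0],[0,0,2.5,0],[0,0,2.5,0]])

```text
time_s: 10.75
position: [0.5966, 0.2814, 0.087]
tool_rot: [[0.922, 0.386, 0.0], [0.386, -0.922, -0.0], [0.0, 0.0, -1.0]]
ft_force: [-0.1, -1.5, -1.7]
grip_width: 0.0423
```

Emit:
move_arm(moves=[[0,0.5,0,0],[0,1,0.5,0],[0,1,1,0],[0,1,1.5,0],[0,1,1.5,0],[0,1,1.5,0]])

```text
time_s: 11.35
position: [0.597, 0.2811, 0.0869]
tool_rot: [[0.922, 0.387, 0.001], [0.387, -0.922, 0.001], [0.002, -0.0, -1.0]]
ft_force: [-5.6, 1.6, 8.8]
grip_width: 0.0425
```

Contact at z = 0.0869, which is exactly the expected seated height (0.040 + 0.047). Releasing and rising.

Emit:
move_arm(moves=[[0,0,-1,0],[0,0,-1,0],[0,0,-1,0],[0,0,-1,0],[0,0,-1,0],[0,0,-1,0],[0,0,-1,0],[0,0,-1,0]], grip=0)

```text
time_s: 12.15
position: [0.597, 0.2805, 0.0863]
tool_rot: [[0.922, 0.386, -0.0], [0.386, -0.922, 0.0], [0.0, -0.0, -1.0]]
ft_force: [-0.1, -0.7, 1.1]
grip_width: 0.0857
```

Emit:
move_arm(moves=[[0,0,-5,0],[0,0,-20,0],[0,0,-45,0],[0,0,-75,0],[0,0,-100,0],[0,0,-115,0],[0,0,-115,0]])

```text
time_s: 12.85
position: [0.5977, 0.2808, 0.2041]
tool_rot: [[0.922, 0.387, 0.005], [0.387, -0.922, 0.001], [0.005, 0.001, -1.0]]
ft_force: [0.2, 0.3, -0.1]
grip_width: 0.0851
```

```bash
python3 - <<'E'
from h import *
o=env.observe();print(o["time_s"],o["position"],o["ft_force"],o["grip_width"])
im=env.get_image("side"); cv2.imwrite("pics/side4.png",im[:,:,::-1])
im=cv2.imread("pics/side4.png")
a=im[200:400,150:350]
b=(.52,.68,.20,.36)
I=rectify("side",im,.040,*b,mm=.4)[:390,:390]; J=rectify("side",im,.115,*b,mm=.4)[:390,:390]
c=lambda K,x,y,b,r: cv2.circle(K,(int((b[3]-y)/.0004),int((b[1]-x)/.0004)),int(r/.4),(0,255,0),1)
c(I,.5965,.2795,b,45);c(J,.5965,.2795,b,22)
cv2.imwrite("pics/r4.png",np.hstack([I,J])); cv2.imwrite("pics/c4.png",cv2.resize(a,(600,600)))
E
```

```text
12.85 [0.59771936 0.28075906 0.20412764] [ 0.19188642  0.31505962 -0.1375167 ] 0.08509319728033446
```

View pics/r4.png

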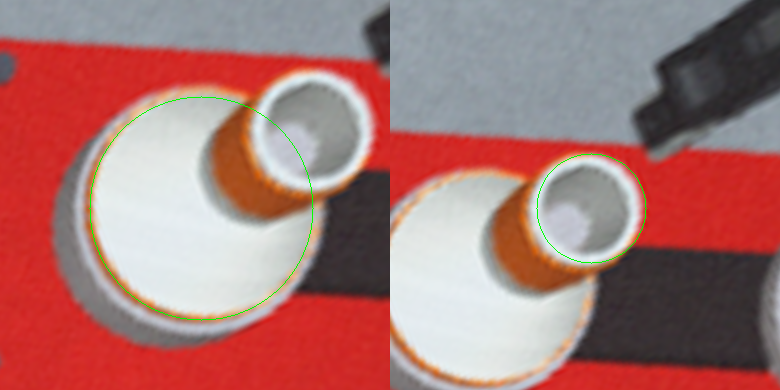

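View pics/c4.png

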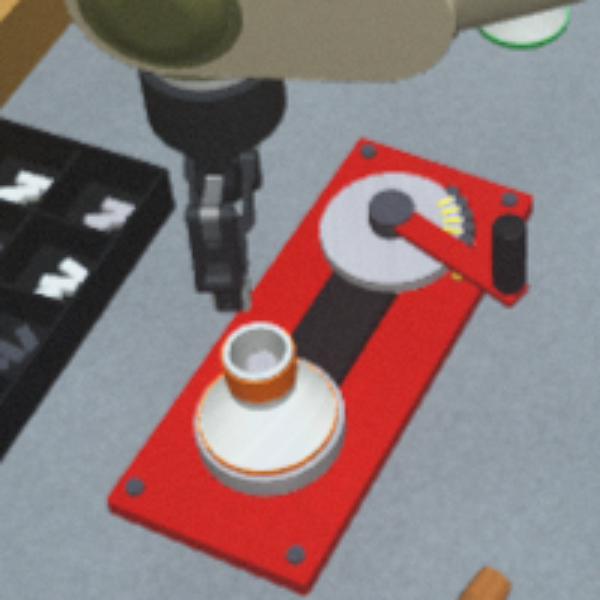

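The cone is seated: the rim and neck match the expected circles, and the fingers are clear at crop (235,300). Next, to the lever grip at about (0.482, 0.135).

Emit:
move_arm(moves=[[-20,11,0,0],[-55,30,0,0],[-95,52,0,0],[-135,74,0,0],[-155,85,0,0],[-163,90,0,0],[-163,90,30,0],[-163,90,40,0],[-163,90,40,0],[-163,90,40,0]])

```text
time_s: 13.9
position: [0.4819, 0.1349, 0.1615]
tool_rot: [[0.922, 0.387, -0.0], [0.387, -0.922, 0.0], [-0.0, -0.0, -1.0]]
ft_force: [-0.7, -0.5, -0.4]
grip_width: 0.0852
```

```bash
python3 - <<'E'
from h import *
o=env.observe();print(o["time_s"],o["position"],o["ft_force"],o["grip_width"],o["q"])
for n in("side","top"):
    im=env.get_image(n); cv2.imwrite(f"pics/{n}5.png",im[:,:,::-1])
a=cv2.imread("pics/side5.png")[150:400,180:430];b=cv2.imread("pics/top5.png")[120:370,160:410]
cv2.imwrite("pics/g5.png",cv2.resize(np.hstack([a,b]),(800,400)))
E
```

```text
13.9 [0.48190636 0.13491529 0.16149734] [-0.72526167 -0.53397391 -0.44249018] 0.08524198560042716 [2.05957614e+00 2.06866470e+01 8.86940091e+01 2.13896546e-03
 7.06265867e+01 6.92862427e+01]
```

View pics/g5.png

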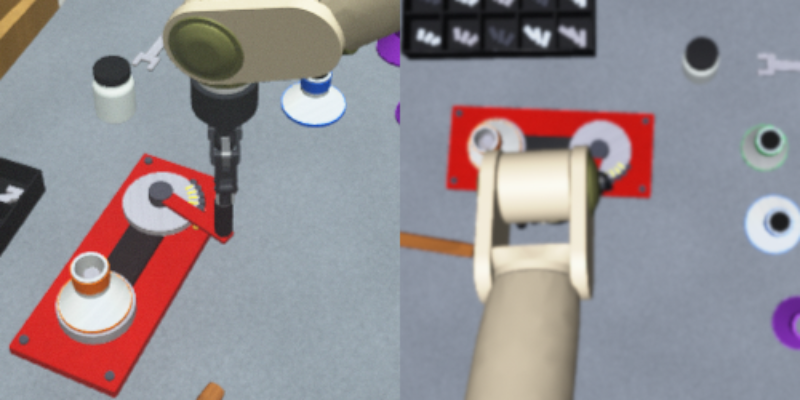

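Emit:
move_arm(moves=[[0,0,15,0],[0,0,40,0],[0,0,65,0],[0,0,78,0],[0,0,83,0],[0,0,83,0],[0,0,83,0],[0,0,83,0]])

```text
time_s: 14.8
position: [0.4819, 0.1346, 0.0792]
tool_rot: [[0.922, 0.387, 0.002], [0.387, -0.922, 0.0], [0.002, 0.001, -1.0]]
ft_force: [0.1, -0.1, -0.3]
grip_width: 0.085
```

Emit:
move_arm(moves=[[0,0,0,0],[0,0,0,0],[0,0,0,0],[0,0,0,0],[0,0,0,0],[0,0,0,0],[0,0,0,0],[0,0,0,0],[0,0,0,0],[0,0,0,0]], grip=1, grip_force=30)

```text
time_s: 15.8
position: [0.4816, 0.1343, 0.0785]
tool_rot: [[0.922, 0.387, 0.0], [0.387, -0.922, -0.0], [0.0, 0.001, -1.0]]
ft_force: [-0.1, -5.2, 5.4]
grip_width: 0.0231
```

```bash
python3 - <<'E'
from h import *
o=env.observe();print(o["time_s"],o["position"],o["ft_force"],o["grip_width"])
im=env.get_image("side"); cv2.imwrite("pics/side6.png",im[:,:,::-1])
cv2.imwrite("pics/g6.png",cv2.resize(im[200:350,220:420,::-1],(800,600)))
E
```

```text
15.8 [0.4816043  0.13432033 0.07848861] [-0.06805    -5.2479624   5.36629616] 0.023094867435753102
```

View pics/g6.png

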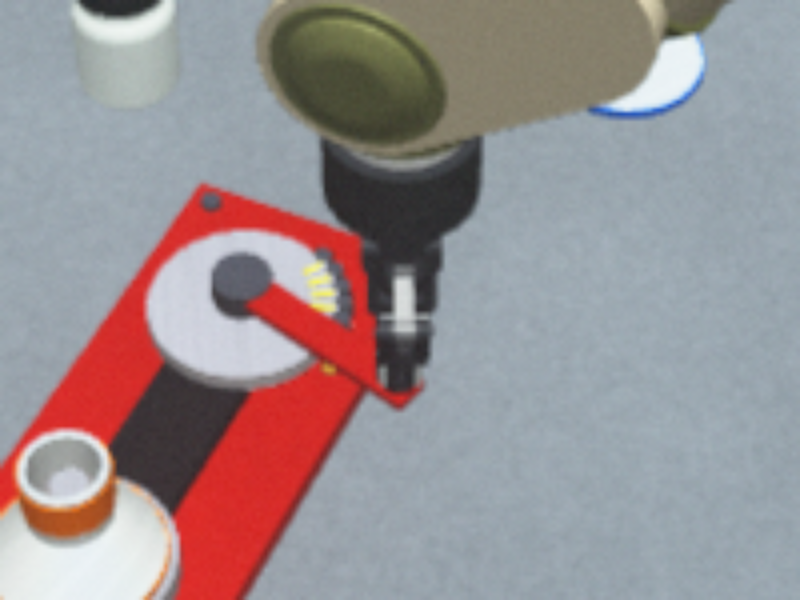

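The sleeve is gripped (23 mm). The TCP sits 110.2 mm from my pivot estimate at 162°, which fits the rest pose. Working out the arc.

```bash
python3 - <<'E'
from h import *
o=env.observe();R=o["tool_rot"];p=o["position"]
c=np.array([.5865,.1005]);v=p[:2]-c; print(np.hypot(*v),np.degrees(np.arctan2(v[1],v[0])))
f=lambda a:np.array([np.cos(a)*v[0]-np.sin(a)*v[1],np.sin(a)*v[0]+np.cos(a)*v[1],0])
T=lambda a0,a:np.round((R.T@(f(a)-f(a0)))[:2]*1000,1)
print("to .3",[T(0,a).tolist() for a in np.arange(.04,.301,.04)]+[T(0,.3)])
for a in np.arange(.30,1.0,.05): print(round(a,2),T(a,a+.025),T(a,a+.05))
E
```

```text
0.11024823644498113 162.1272966225957
to .3 [[-2.8, 3.4], [-5.5, 6.9], [-8.0, 10.5], [-10.4, 14.3], [-12.6, 18.1], [-14.7, 22.0], [-16.6, 25.9], array([-17.5,  27.9])]
0.3 [-1.1  2.5] [-2.1  5.1]
0.35 [-0.9  2.6] [-1.8  5.2]
0.4 [-0.8  2.6] [-1.5  5.3]
0.45 [-0.7  2.7] [-1.3  5.4]
0.5 [-0.5  2.7] [-1.   5.4]
0.55 [-0.4  2.7] [-0.7  5.5]
0.6 [-0.3  2.7] [-0.5  5.5]
0.65 [-0.1  2.8] [-0.2  5.5]
0.7 [0.  2.8] [0.1 5.5]
0.75 [0.1 2.8] [0.4 5.5]
0.8 [0.3 2.7] [0.6 5.5]
0.85 [0.4 2.7] [0.9 5.4]
0.9 [0.6 2.7] [1.2 5.4]
0.95 [0.7 2.7] [1.5 5.3]
```

Emit:
move_arm(moves=[[-2.8,3.4,0,0],[-5.5,6.9,0,0],[-8,10.5,0,0],[-10.4,14.3,0,0],[-12.6,18.1,0,0],[-14.7,22,0,0],[-17.5,27.9,0,0],[-17.5,27.9,0,0]])

```text
time_s: 16.65
position: [0.4759, 0.1014, 0.0785]
tool_rot: [[0.923, 0.386, -0.0], [0.386, -0.923, 0.0], [-0.0, -0.0, -1.0]]
ft_force: [1.1, 2.6, 5.9]
grip_width: 0.0233
```

Emit:
move_arm(moves=[[-1.1,2.5,0,0],[-2.1,5.1,0,0],[-2.1,5.1,0,0]])

```text
time_s: 16.95
position: [0.476, 0.096, 0.0785]
tool_rot: [[0.922, 0.386, -0.0], [0.386, -0.922, -0.0], [-0.0, 0.0, -1.0]]
ft_force: [1.0, 1.0, 5.9]
grip_width: 0.023
```

Emit:
move_arm(moves=[[-0.9,2.6,0,0],[-1.8,5.2,0,0],[-1.8,5.2,0,0]])

```text
time_s: 17.25
position: [0.4762, 0.091, 0.0784]
tool_rot: [[0.923, 0.386, -0.0], [0.386, -0.923, 0.001], [0.0, -0.001, -1.0]]
ft_force: [1.3, 5.7, 6.4]
grip_width: 0.0234
```

Emit:
move_arm(moves=[[-0.8,2.6,0,0],[-1.5,5.3,0,0],[-1.5,5.3,0,0]])

```text
time_s: 17.55
position: [0.4768, 0.0855, 0.0785]
tool_rot: [[0.922, 0.386, -0.0], [0.386, -0.922, 0.001], [-0.0, -0.001, -1.0]]
ft_force: [-0.3, 4.7, 6.4]
grip_width: 0.023
```

Emit:
move_arm(moves=[[-0.7,2.7,0,0],[-1.3,5.4,0,0],[-1.3,5.4,0,0]])

```text
time_s: 17.85
position: [0.4777, 0.0798, 0.0784]
tool_rot: [[0.922, 0.386, -0.001], [0.386, -0.922, 0.0], [-0.0, -0.001, -1.0]]
ft_force: [0.4, 3.0, 6.6]
grip_width: 0.0231
```

The push drops at 0.35 and jumps at 0.40, so that was click 1, as predicted (0.377). Continuing to click 2.

Emit:
move_arm(moves=[[-0.5,2.7,0,0],[-1,5.4,0,0],[-1,5.4,0,0]])

```text
time_s: 18.15
position: [0.4788, 0.0743, 0.0784]
tool_rot: [[0.922, 0.386, -0.001], [0.386, -0.922, 0.0], [-0.001, -0.0, -1.0]]
ft_force: [-0.6, 1.9, 6.2]
grip_width: 0.0236
```

Emit:
move_arm(moves=[[-0.4,2.7,0,0],[-0.7,5.5,0,0],[-0.7,5.5,0,0]])

```text
time_s: 18.45
position: [0.4801, 0.0694, 0.0784]
tool_rot: [[0.923, 0.386, -0.001], [0.386, -0.923, 0.001], [-0.001, -0.001, -1.0]]
ft_force: [-0.9, 5.7, 7.7]
grip_width: 0.0231
```

Emit:
move_arm(moves=[[-0.3,2.7,0,0],[-0.5,5.5,0,0],[-0.5,5.5,0,0]])

```text
time_s: 18.75
position: [0.4817, 0.0642, 0.0784]
tool_rot: [[0.922, 0.386, -0.001], [0.386, -0.922, 0.001], [-0.001, -0.001, -1.0]]
ft_force: [-1.3, 4.6, 7.6]
grip_width: 0.0235
```

Emit:
move_arm(moves=[[-0.1,2.8,0,0],[-0.2,5.5,0,0],[-0.2,5.5,0,0]])

```text
time_s: 19.05
position: [0.4837, 0.0589, 0.0784]
tool_rot: [[0.922, 0.386, -0.001], [0.386, -0.922, 0.001], [-0.001, -0.001, -1.0]]
ft_force: [-0.8, 3.3, 7.2]
grip_width: 0.0236
```

Emit:
move_arm(moves=[[0,2.8,0,0],[0.1,5.5,0,0],[0.1,5.5,0,0]])

```text
time_s: 19.35
position: [0.4859, 0.0536, 0.0784]
tool_rot: [[0.922, 0.386, -0.001], [0.386, -0.922, 0.0], [-0.001, -0.001, -1.0]]
ft_force: [-1.2, 2.8, 6.9]
grip_width: 0.0233
```

```bash
python3 - <<'E'
from h import *
o=env.observe();p=o["position"];print(o["time_s"],p,o["ft_force"],o["grip_width"])
v=p[:2]-[.5865,.1005];print(np.hypot(*v),np.degrees(np.arctan2(v[1],v[0]))%360, np.radians(np.degrees(np.arctan2(v[1],v[0]))%360-162.1))
for n in("side","top"):
    im=env.get_image(n); cv2.imwrite(f"pics/{n}7.png",im[:,:,::-1])
a=cv2.imread("pics/side7.png")[220:320,230:370];b=cv2.imread("pics/top7.png")[170:270,230:370]
cv2.imwrite("pics/g7.png",cv2.resize(np.hstack([a,b]),None,fx=2.8,fy=2.8,interpolation=cv2.INTER_CUBIC))
E
```

```text
19.35 [0.48591134 0.05364164 0.07842489] [-1.1990147   2.8450564   6.89606805] 0.02333100270481348
0.11096749068290183 204.97804985009873 0.7483631467184839
```

View pics/g7.png

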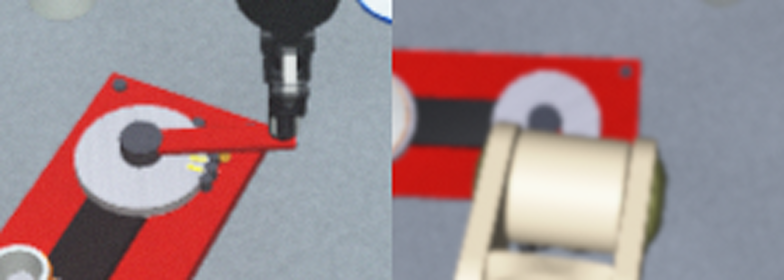

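Click 2 was felt at 0.55–0.60, so click 3 should be at about 0.79–0.82. The side view shows the lever past two ticks, still short of the middle. Small steps now.

Emit:
move_arm(moves=[[0.1,1.4,0,0],[0.1,2.8,0,0],[0.1,2.8,0,0]])

```text
time_s: 19.75
position: [0.4871, 0.0511, 0.0784]
tool_rot: [[0.922, 0.386, -0.001], [0.386, -0.922, 0.0], [-0.001, -0.001, -1.0]]
ft_force: [-0.8, 1.4, 6.2]
grip_width: 0.023
```

Emit:
move_arm(moves=[[0.1,1.4,0,0],[0.2,2.7,0,0],[0.2,2.7,0,0]])

```text
time_s: 20.05
position: [0.4884, 0.0486, 0.0784]
tool_rot: [[0.922, 0.386, -0.001], [0.386, -0.922, 0.0], [-0.001, -0.0, -1.0]]
ft_force: [-1.0, 1.0, 5.7]
grip_width: 0.0232
```

Emit:
move_arm(moves=[[0.1,1.4,0,0],[0.2,2.7,0,0],[0.2,2.7,0,0]])

```text
time_s: 20.35
position: [0.4892, 0.0469, 0.0784]
tool_rot: [[0.922, 0.386, -0.002], [0.386, -0.922, 0.001], [-0.001, -0.002, -1.0]]
ft_force: [-1.9, 6.1, 8.7]
grip_width: 0.0233
```

The push jumped from 1 to 6 N at 0.816 rad, so that's click 3, and it agrees with the tick bearing. Going 1 mm further to be well in, then settling and checking.

Emit:
move_arm(moves=[[0.1,1,0,0],[0.1,1,0,0],[0.1,1,0,0],[0.1,1,0,0],[0.1,1,0,0],[0.1,1,0,0]])

```text
time_s: 20.95
position: [0.4897, 0.0462, 0.0784]
tool_rot: [[0.922, 0.386, -0.002], [0.386, -0.922, 0.001], [-0.001, -0.002, -1.0]]
ft_force: [-2.1, 5.3, 7.9]
grip_width: 0.0233
```

```bash
python3 - <<'E'
from h import *
o=env.observe();p=o["position"];print(o["time_s"],p,o["ft_force"],o["grip_width"],np.abs(o["qvel"]).max())
v=p[:2]-[.5865,.1005];print(np.hypot(*v),np.degrees(np.arctan2(v[1],v[0]))%360)
im=env.get_image("side")[:,:,::-1].copy(); cv2.imwrite("pics/side8.png",im)
im2=env.get_image("top")[:,:,::-1].copy(); cv2.imwrite("pics/top8.png",im2)
# lever bearing from its red top face at z=.061 and cone check
I=rectify("side",im,.061,.46,.62,.02,.16,mm=.4)
b=(.52,.68,.20,.36);J=rectify("side",im,.115,*b,mm=.4)
cv2.circle(J,(int((b[3]-.2795)/.0004),int((b[1]-.5965)/.0004)),55,(0,255,0),1)
cv2.imwrite("pics/g8.png",np.hstack([I[:395,:348],J[:395,:395]]))
cv2.imwrite("pics/h8.png",cv2.resize(im[200:380,180:420],(800,600),interpolation=cv2.INTER_CUBIC))
E
```

```text
20.95 [0.48965241 0.0461608  0.07841532] [-2.10543737  5.27823677  7.89727085] 0.023291459742857793 0.10189306066192853
0.11105045826432845 209.29588804938638
```

View pics/g8.png

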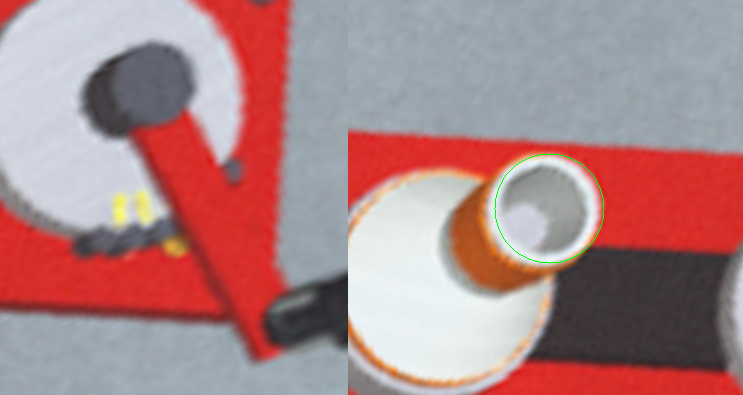

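View pics/h8.png

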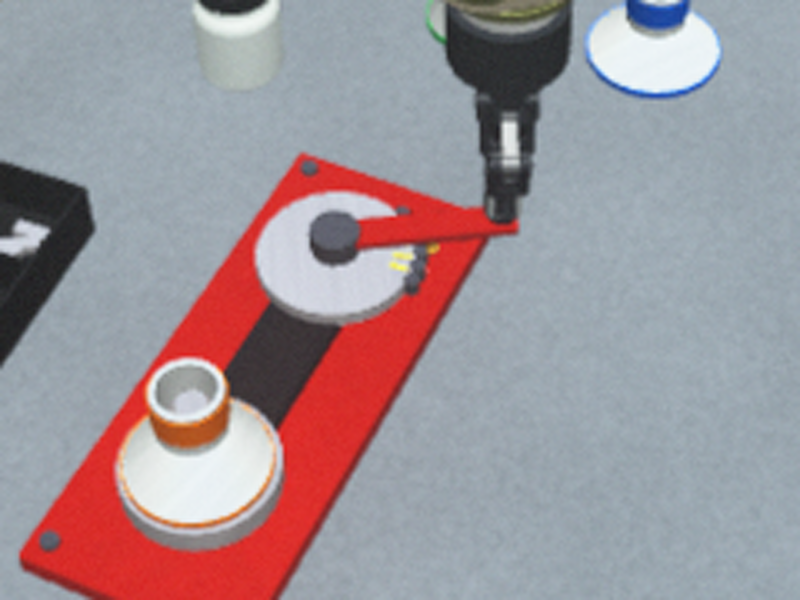

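View pics/top8.png

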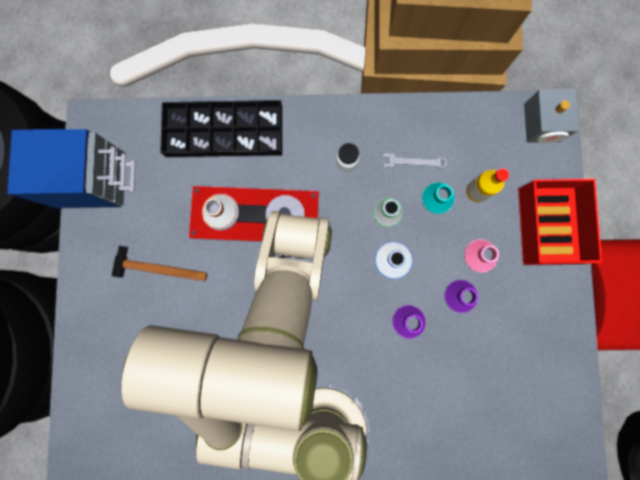

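The cone is seated, with its neck on the expected circle. Two ticks show behind the lever (crop (400,257) and (400,268)), so it lies over the third. The bystanders are where they started. Handing in.

```bash
python3 -c "
from rig import env
print(env.close_job()); o=env.observe(); print(o['time_s'],o['position'],o['ft_force'])"
```

```text
the job is handed in; nothing more can be done
None
the job is handed in; nothing more can be done
```

I seated the orange-banded cone on the spindle and let it go. I then swung the lever to its third click and handed the job in at about 21 s with the fingers still holding the grip. `env.close_job()` reports no verdict, so the result rests on the checks below.

- **Cone:** The cone touched down with the tool at z = 0.087 m, exactly the height expected for full depth. Both the picture taken after release and the one taken before handing in show its neck within about 1 mm of the spindle axis.
- **Lever:** I felt clicks at about 0.37, 0.57 and 0.81 rad, matching the yellow ticks I had measured beforehand (0.38, 0.60 and 0.82). At the third click the push jumped from 1 N to 6 N. I went about 1 mm further and held there at a bearing of about 209°, against 208.5° for the third tick, with about 5 N on the grip.
- **Bystanders:** By eye in the last top picture, the other cones, jar, bottle, mallet and spanner stand where they were.
- **Disagreements:** The networks' points for the seat and cone were up to 10 mm off in height, so I used plane-rectified outlines instead. My first estimate of the spindle's position was about 1 mm off, and I corrected it during insertion. In the last picture the lever hides the third tick, so its position there rests on the clicks and the measured bearing.

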